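# Fit the drive key and hub on a kitchen machine

### The arm

A 6-joint arm with a two-finger parallel gripper is mounted at the origin on a cart in front of the work surface, level with it; the furniture and walls round the work are solid. World frame = base frame: x ahead of the robot, y to its left, z up, the work surface at z = 0. Lengths are in m, angles in rad, forces in N, time in s.
With the tool pointing down it reaches from about 0.375 to 0.9 m from the base axis. Payload 3.1 kg.
Tool frame: the origin (TCP) lies on the centre line of the jaws, within the pads' length; the fingertips stand 11 mm ahead of it and the grasp point (between the pads) lies 8 mm behind it; x points along the fingers, y is the direction in which the jaws open and shut, and the axes are right-handed (so a half turn about x gives the same grasp; the last joint's range is limited). The gripper opens to 87 mm and grips with 3 to 60 N. Pads are 19 mm wide; open, the fingers measure 117 mm over their backs; the gripper's body (75 mm by 190 mm) begins 51 mm behind the grasp point.
Start: joints at [-1.474, 0.527, 1.433, -0, 1.181, -0.178], TCP at [0.17, -0.601, 0.234] pointing down, gripper open.
Joint ranges: [-3.08, 3.08], [-0.75, 2.2], [0.22, 2.44], [-1.43, 4.57], [0, 2.65], [-2.85, 2.85]. Speed limits (rad/s): [2.79, 2.79, 3.14, 3.14, 3.14, 3.14].

### API

Orientations are given as a unit quaternion [x, y, z, w].
In Python, from rig import robot, camera, camera_info gives the robot as it stands.
- The arm moves only by the shell command python3 -m inch 'ROWS' [FORCE]. ROWS is JSON, a list that holds one entry, the list of rows, each a list of 5 numbers: the shift along the tool's x, y, z in cm, then the turn about the tool's x in rad, then the opening, from 0 (shut) to 1 (fully open). A call has 1 to 8 rows; each row shifts and turns the pose as measured when the row begins, along the tool's axes as they then stand; what a row does not reach is not made up. A row lasts 1/12 s, in which the tool goes at most 41.7 mm and 7.16 degrees, less where a joint would pass 70% of its speed; a pose out of reach is approached as far as the arm can. A call with a gripper value outside its range is refused whole. The fingers move at their own pace and stop on an object; FORCE is the grip in N (left out, the last holds). Time passes only in rows, so rows that do not move let the fingers close. It gives the time, the measured TCP pose, the force and the opening at its end, in the units of the state.
- robot.get_obs(): the state, without advancing time (a new reading comes with each control period).
- camera(name): name is "scene" or "top" or "wrist"; returns the picture (384x512x3 uint8, red, green, blue); there is no depth.
- camera_info(name): a dict with "camera_matrix" (3x3 intrinsics, pixels), "rvec" (rotation vector, rad) and "tvec" (3), from world to camera coordinates, as OpenCV has them. Camera axes: x right, y down, z forward; pixel columns grow to the right and rows downward; lengths in m; the calibration is good to about 2 mm. The wrist camera is an equidistant fisheye: a pixel r from the principal point sees the ray r / f radians off the axis. A picture is of the moment at which its call begins: read the wrist's pose just before it. camera_info takes no time and is no camera call; for the wrist camera it gives the pose at the moment of the call.
- robot.hand_in(): hands the job in, once; it reports no verdict.
The state is a dict: "time": time; "q": joint angles; "joint_velocities": joint speeds; "joint_torque": joint torques, N m; "position": TCP position; "tool_rot": TCP orientation; "ft_force": force on the tool from outside, world axes, zero at the start; "moment": the same for the moment, N m; "grip_width": finger opening in m.
Only numpy, scipy, OpenCV 4.12 (cv2) and the standard library are available. Lean on these libraries where they do the work, as an engineer would, in place of code of your own. Each camera call takes 0.05 s, during which the arm holds its last target. There are 200 camera calls.

### The job

Put the loose brass key fully into the slot across the end of the machine's upright shaft and let go of it, then slide the grey hub down over shaft and key until it stands fully home on the steel seat, and leave it there. The keyway inside the hub is only roughly in line with the orange mark, so feel for it with light pressure and never force the hub, the key or the machine; leave the other things on the worktop standing as they are.

Things in the scene. Friction and masses are not known exactly. Their poses are not given: they have to be found in the camera images.
- drive_base: The machine's drive base, fixed: round white foot 124 mm across, 38 mm high, black dial on its -x side; on it a round steel seat 68 mm across, top 44 mm above the worktop; from it rises a dark steel shaft 40 mm in diameter, up to 66 mm above the worktop, rim chamfered by 1.5 mm. Origin on the shaft axis at worktop level, z up, x along the slot.
- shaft_slot (a point): Centre of the mouth of the key slot, on the shaft axis at the shaft's top (66 mm above the worktop). The slot runs along x: 31 mm long, 11.6 mm wide, 18 mm deep, closed at both ends, long edges with a 2.5 mm lead-in. It is the same turned by half a turn.
- seat (a point): Centre of the seat's top face, on the shaft axis 44 mm above the worktop, x along the slot. The hub's foot rests here when it is fully home.
- key_center (a point): Centre of the loose brass key: 26 mm long (x), 10 thick (y), 32 tall (z), 60 g, lowest 2.5 mm stepped in to 23 x 7.5. It stands upright on the worktop. Fully in the slot, 14 mm of it stand out and its centre is 2 mm below shaft_slot. Grip it by its two broad faces, only the top 12 mm, so that the fingers clear the shaft.
- hub_center (a point): Centre, 40 mm above its foot, of the loose hub, 80 mm tall: ribbed grey skirt 62 mm across from 0 to 40 mm, black cap 60 mm across from 40 to 46 mm, black round grip 36 mm across from 46 to 80 mm, closed on top. It stands upright on its open end, z up, x along the orange mark on top.
- hub_foot (a point): Centre of the hub's underside, 40 mm below hub_center. From here an open bore 42 mm in diameter goes 24 mm up to hub_face. Off the keyway the hub stops on the key's top with this point 12 mm above the seat; once the keyway meets the key, the hub goes down these 12 mm freely.
- hub: The hub as a whole, about 290 g; origin at its foot. Its insert slips in it only above about 0.2 N m, so it turns along with the hub under light pressure. Contact of insert and key is hard (no spring): press with a few newtons only.
- key: The brass key as a whole; origin at its foot.
- spice_a: Spice jar with dark lid at the back, 41 mm wide, 105 mm tall, loose; leave it standing.
- spice_b: Second spice jar at the back, 41 mm wide, 105 mm tall, loose; leave it standing.
- mug: Cream mug with a handle, 82 mm wide, 94 mm tall, loose, at the right; leave it standing.
- salt: Salt shaker with grey top, 44 mm wide, 90 mm tall, loose, at the right; leave it standing.
- hub_face (a point): Inside the hub, 24 mm above its foot: flat steel face of an insert with a keyway 13.5 mm wide and 15 mm deep right across it (either way round is the same). The keyway runs along this x only within 0.9 rad either way, different each time, and cannot be seen: feel for it. It takes the key when within about 0.1 rad of it.
Not all that is in view belongs to the job. Of the things that look like the hub, the middle-sized one is meant.

How it is judged:
By the outcome, as a careful person would: the job done as asked, in the order asked, and still so for the second after the job is handed in, with the robot touching nothing.
It also fails if it takes over 69 s, if anything falls off the work surface, if the arm or the gripper's body presses on something with over 40 N, if the wrist force passes 120 N, or if a joint passes its speed limit or range.

## Working session

There is one attempt and no reset: what is moved stays moved. The work goes in short steps, Python scripts to look and compute and a shell command to move; the robot and the scene stay as the last step left them, time stands still between calls to the robot, and variables do not carry over. Pictures are saved under pics/ and viewed, about 8 in all and at most 12, crops included, and the job is handed in when it is done.

```bash
mkdir -p pics; ls; cat > h.py <<'E'
import numpy as np, cv2
from rig import robot, camera, camera_info
from scipy.spatial.transform import Rotation as R
def snap(n,f):
    ci=camera_info(n); im=camera(n); cv2.imwrite('pics/'+f,cv2.cvtColor(im,cv2.COLOR_RGB2BGR)); 
    np.savez('pics/'+f+'.npz',K=ci['camera_matrix'],r=ci['rvec'],t=ci['tvec']); return im,ci
def ray(ci,u,v,fish=False):
    K=np.array(ci['camera_matrix']); x=(u-K[0,2])/K[0,0]; y=(v-K[1,2])/K[1,1]
    if fish:
        th=np.hypot(x,y); d=np.array([x/th*np.sin(th),y/th*np.sin(th),np.cos(th)]) if th>1e-9 else np.array([0,0,1.])
    else: d=np.array([x,y,1.])
    Rm=R.from_rotvec(np.array(ci['rvec']).ravel()).as_matrix(); t=np.array(ci['tvec']).ravel()
    return -Rm.T@t, Rm.T@d
def onz(ci,u,v,z,fish=False):
    o,d=ray(ci,u,v,fish); return o+d*(z-o[2])/d[2]
def proj(ci,p,fish=False):
    K=np.array(ci['camera_matrix']);c=R.from_rotvec(np.array(ci['rvec']).ravel()).apply(p)+np.array(ci['tvec']).ravel()
    if fish:
        r=np.hypot(c[0],c[1]);th=np.arctan2(r,c[2]);return K[0,2]+K[0,0]*th*c[0]/r,K[1,2]+K[1,1]*th*c[1]/r
    return K[0,2]+K[0,0]*c[0]/c[2],K[1,2]+K[1,1]*c[1]/c[2]
E
python3 - <<'E'
from h import *
a,_=snap('scene','a.png'); b,_=snap('top','b.png')
print(robot.get_obs()); print(camera_info('top'))
cv2.imwrite('pics/ab.png',cv2.cvtColor(cv2.resize(np.vstack([a,b]),None,fx=.78,fy=.78,interpolation=3),cv2.COLOR_RGB2BGR))
E
```

```text
pics
{'time': 0.1, 'q': array([-1.47349774e+00,  5.28373785e-01,  1.43375504e+00, -4.17445794e-05,
        1.18140393e+00, -1.78490429e-01]), 'joint_velocities': array([ 0.00109366, -0.00275585, -0.00332702, -0.00012578,  0.00026747,
        0.00065659]), 'joint_torque': array([ 3.33210010e-04, -4.40983558e+01, -1.77150214e+01,  6.35807798e-02,
        5.34116034e-02, -3.87234718e-05]), 'position': array([ 0.17015207, -0.60073684,  0.2326752 ]), 'tool_rot': array([ 0.70040775,  0.09788886, -0.70037934,  0.09651703]), 'ft_force': array([-0.09482285,  0.7508302 , -0.46907956]), 'moment': array([ 0.01286327, -0.02667977,  0.0185773 ]), 'grip_width': 0.0869054394011202}
{'camera_matrix': array([[428.32151862,   0.        , 254.10190922],
       [  0.        , 428.32151862, 199.2995563 ],
       [  0.        ,   0.        ,   1.        ]]), 'rvec': array([ 2.12270591, -2.14347196,  0.15385219]), 'tvec': array([-0.29321496,  0.51174065,  0.88290469])}
```

View pics/b.png

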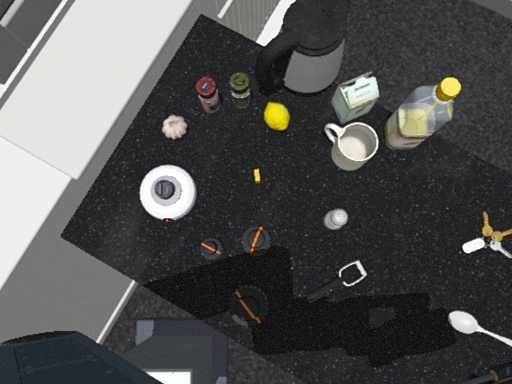

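View pics/a.png

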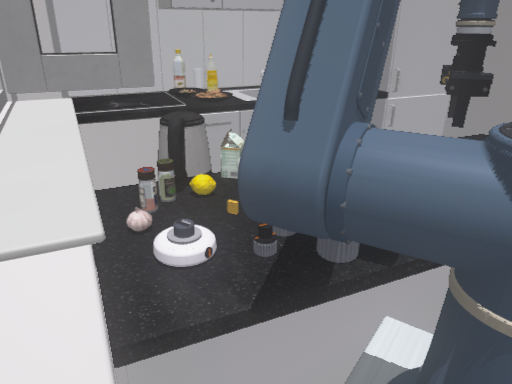

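Top view: machine at (165,190), key at (257,176), three hubs at (211,248), (257,239), (248,306); the middle-sized one is probably (257,239). Next I measure.

```bash
python3 - <<'E'
from h import *
ci=camera_info('top'); im=cv2.imread('pics/b.png'); hsv=cv2.cvtColor(im,cv2.COLOR_BGR2HSV)
m=cv2.inRange(hsv,(5,150,110),(28,255,255)); m[:150]=0; m[:,330:]=0
n,l,s,c=cv2.connectedComponentsWithStats(m)
for i in range(1,n):
    if s[i,4]<6: continue
    pts=np.argwhere(l==i)[:,::-1].astype(np.float32)
    z=.032 if c[i][1]<200 else .08
    w=np.array([onz(ci,*p,z)[:2] for p in pts]); mu=w.mean(0); u,sv,vt=np.linalg.svd(w-mu,full_matrices=False)
    print(c[i].round(1),s[i],'w',mu.round(4),'ang',np.arctan2(vt[0,1],vt[0,0]).round(3), 'len',np.ptp((w-mu)@vt[0]).round(4),np.ptp((w-mu)@vt[1]).round(4))
print('shaft',onz(ci,165,189,.066))
crop=lambda x,y,w=70:cv2.resize(im[y-w//2:y+w//2,x-w//2:x+w//2],(390,390),interpolation=3)
cv2.imwrite('pics/c.png',np.hstack([crop(165,190),crop(257,239)]))
E
```

```text
[256.7 175.3] [254 169   6  14  69] w [ 0.563  -0.3041] ang -3.036 len 0.0296 0.0114
[166.8 219.8] [166 219   3   3   6] w [ 0.4617 -0.1201] ang -2.353 len 0.0044 0.0029
[256.5 236.2] [252 226  11  21  54] w [ 0.4266 -0.3029] ang 2.713 len 0.0444 0.006
[207.5 246.6] [201 243  14   8  33] w [ 0.4065 -0.2037] ang -2.059 len 0.03 0.0044
[251.5 250. ] [251 248   2   5   8] w [ 0.3989 -0.2926] ang 2.942 len 0.0082 0.0027
[217.8 252. ] [216 251   5   3  10] w [ 0.3955 -0.2246] ang 1.119 len 0.0091 0.0036
[237.8 293.9] [236 292   5   5  12] w [ 0.3126 -0.2648] ang -2.399 len 0.0111 0.003
[249.1 311.1] [240 300  20  23  62] w [ 0.2792 -0.2869] ang -2.419 len 0.0564 0.0064
shaft [ 0.52838316 -0.1116563   0.066     ]
```

View pics/c.png

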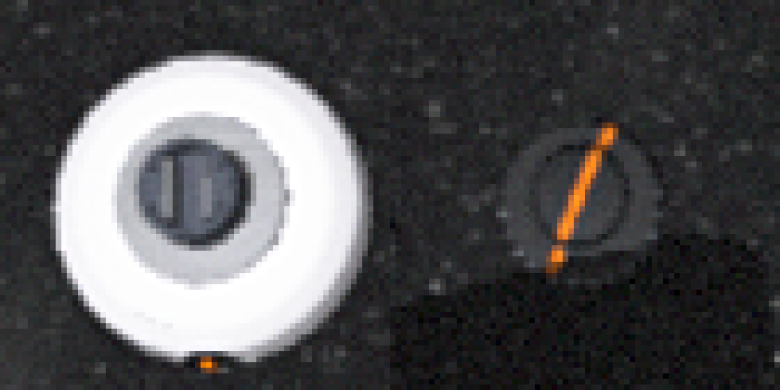

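```bash
cat >> h.py <<'E'
def plan(p,yaw=None):
    o=robot.get_obs(); Rt=R.from_quat(o['tool_rot']); M=Rt.as_matrix()
    d=Rt.inv().apply(np.array(p)-o['position'])*100
    y0=np.arctan2(M[1,1],M[0,1])
    print('t',round(o['time'],2),'pos',o['position'].round(4),'yaw',y0.round(3),'toolx',M[:,0].round(3),'F',o['ft_force'].round(1),'g',round(o['grip_width'],4),'q',o['q'].round(2))
    print('shift cm (tool)',d.round(2), end=' ')
    if yaw is not None:
        e=(yaw-y0+np.pi/2)%np.pi-np.pi/2; print('turn about tool x',round(-e,3),'(or other half)')
E
python3 -c "
from h import *
plan([.563,-.304,.17],0.105+np.pi/2)"
```

```text
t 0.1 pos [ 0.1702 -0.6007  0.2327] yaw -1.295 toolx [-0.     0.002 -1.   ] F [-0.1  0.8 -0.5] g 0.0869 q [-1.47  0.53  1.43 -0.    1.18 -0.18]
shift cm (tool) [  6.32 -17.84 -45.88] turn about tool x 0.171 (or other half)
```

```bash
python3 -m inch '[[[0,-1.5,-3.8,0,1],[0,-1.5,-3.8,0,1],[0,-1.5,-3.8,0,1],[0,-1.5,-3.8,0,1],[0,-1.5,-3.8,0,1],[0,-1.5,-3.8,0,1],[0,-1.5,-3.8,0,1],[0,-1.5,-3.8,0,1]]]'; python3 -c "
from h import *
plan([.563,-.304,.17],0.105+np.pi/2)"
```

```text
time: 0.77
position: [0.4295, -0.4044, 0.2278]
tool_rot: [-0.7, -0.092, 0.703, -0.09]
ft_force: [0.5, -0.2, 0.3]
grip_width: 0.087
t 0.77 pos [ 0.4295 -0.4044  0.2278] yaw -1.313 toolx [-0.005  0.003 -1.   ] F [ 0.5 -0.2  0.3] g 0.087 q [-0.94  0.49  1.53 -0.    1.13  0.37]
shift cm (tool) [  5.73  -6.28 -15.49] turn about tool x 0.153 (or other half)
```

```bash
python3 -m inch '[[[1,-1.5,-3.5,0,1],[1,-1.5,-3.5,0,1],[1,-1.5,-3.5,0.05,1],[1,-1,-3.3,0.05,1],[1,-0.8,-1.5,0.05,1],[0,0,0,0,1]]]'; python3 -c "
from h import *
im,ci=snap('wrist','d.png'); print(ci)
plan([.563,-.304,.17],0.105+np.pi/2)"
```

```text
time: 1.27
position: [0.5742, -0.2939, 0.1738]
tool_rot: [-0.705, -0.041, 0.707, -0.037]
ft_force: [-0.2, -0.6, -0.6]
grip_width: 0.0874
{'camera_matrix': array([[297.31863964,   0.        , 254.60133001],
       [  0.        , 297.31863964, 191.5675657 ],
       [  0.        ,   0.        ,   1.        ]]), 'rvec': array([-2.18291714,  1.95375021,  0.2758362 ]), 'tvec': array([-0.35448772,  0.50099064,  0.47872659])}
t 1.32 pos [ 0.5735 -0.2951  0.1746] yaw -1.46 toolx [-0.004  0.004 -1.   ] F [ 1.4 -0.2  0.4] g 0.0869 q [-0.65  0.62  1.43  0.    1.09  0.81]
shift cm (tool) [0.46 0.77 1.14] turn about tool x 0.006 (or other half)
```

View pics/d.png

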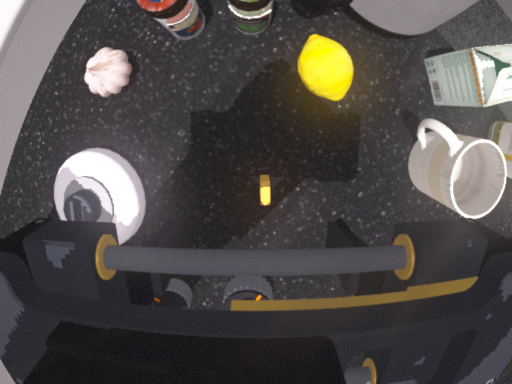

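Wrist view: key at (265,190), with the lighter part (265,183–205) being its face; machine shaft at (83,207).

```bash
python3 - <<'E'
from h import *
f=np.load('pics/d.png.npz'); ci=dict(camera_matrix=f['K'],rvec=f['r'],tvec=f['t']); im=cv2.imread('pics/d.png')
print(ray(ci,254,191,True)[0])
for v in range(172,210): print(v,im[v,256:276,2])
for z in(0,.032):
  for p in [(0.563,-.304)]: print(proj(ci,np.array([*p,z]),True))
E
```

```text
[ 0.64702336 -0.28739096  0.32341849]
172 [44 43 46 48 40 48 45 45 44 46 48 46 45 49 48 51 47 46 48 50]
173 [42 47 43 38 46 47 49 53 53 47 49 48 48 47 46 50 55 43 46 45]
174 [45 40 44 49 62 68 79 80 78 78 78 77 69 55 48 48 47 50 45 49]
175 [ 46  46  42  64 131 140 140 142 143 140 144 142 134  74  50  47  47  44
  48  48]
176 [ 51  45  44  67 141 151 150 152 153 149 152 152 144  79  52  52  48  48
  53  47]
177 [ 61  58  58  75 140 150 153 153 149 153 153 151 147  87  55  63  65  62
  60  61]
178 [ 60  63  59  76 139 152 153 151 152 153 153 152 149 103  61  63  66  62
  65  60]
179 [ 57  62  63  77 140 154 151 153 151 150 154 154 150 110  64  65  63  66
  60  60]
180 [ 63  59  64  76 143 155 153 152 154 156 155 158 157 129  73  62  60  63
  63  59]
181 [ 60  62  63  81 150 172 175 169 172 174 178 182 178 169  91  59  60  63
  62  60]
182 [ 48  61  63  77 152 176 176 179 183 186 187 184 183 171  93  60  68  60
  60  64]
183 [ 54  59  60  74 150 176 180 184 185 186 188 184 183 173  94  61  63  57
  63  61]
184 [ 49  47  49  69 151 177 187 186 186 185 186 183 180 172  97  66  61  67
  62
[... 1523 characters left out ...]
55 255 255 255 241 234 122  62  60  61
  55  53]
203 [ 46  52  54  64 108 171 206 255 255 255 255 255 226 187  96  55  54  54
  51  52]
204 [ 51  51  56  63 104 160 175 223 254 254 236 215 181 133  69  53  49  54
  51  47]
205 [ 55  50  58  56  62  83  88 102 153 158 111  95  89  71  54  49  53  53
  49  51]
206 [44 51 50 50 54 53 53 55 61 62 61 55 50 53 51 48 52 48 48 50]
207 [45 53 51 49 47 54 50 50 53 54 56 58 50 54 53 49 49 49 59 63]
208 [53 56 54 52 55 50 54 49 48 53 53 56 50 50 54 51 55 52 64 64]
209 [55 51 52 55 53 51 52 52 51 52 54 52 52 46 54 51 62 64 69 65]
(np.float64(262.9295431796271), np.float64(187.00499524441108))
(np.float64(263.574309276609), np.float64(194.99984630549386))
```

```bash
python3 - <<'E'
from h import *
f=np.load('pics/d.png.npz'); ci=dict(camera_matrix=f['K'],rvec=f['r'],tvec=f['t'])
P=lambda u,v:onz(ci,u,v,.032,True)[:2]
k=P(264.8,195.7); a=P(264.9,189)-P(264.7,201); print(k,P(264.7,187),P(264.7,204.5),P(259.9,195),P(270,195)); th=np.arctan2(a[1],a[0]); print(th)
plan([*k,.12],th+np.pi/2); plan([*k,.035],th+np.pi/2)
im=cv2.imread('pics/d.png'); cv2.imwrite('pics/e.png',cv2.resize(im[150:250,40:160],None,fx=5,fy=5,interpolation=3))
E
```

```text
[ 0.56239878 -0.30533366] [ 0.57151911 -0.30414055] [ 0.55298926 -0.30636143] [ 0.56258221 -0.30026955] [ 0.56372996 -0.31052995]
0.10331914562624542
t 1.32 pos [ 0.5735 -0.2951  0.1746] yaw -1.46 toolx [-0.004  0.004 -1.   ] F [ 1.4 -0.2  0.4] g 0.0869 q [-0.65  0.62  1.43  0.    1.09  0.81]
shift cm (tool) [5.46 0.92 1.2 ] turn about tool x 0.008 (or other half)
t 1.32 pos [ 0.5735 -0.2951  0.1746] yaw -1.46 toolx [-0.004  0.004 -1.   ] F [ 1.4 -0.2  0.4] g 0.0869 q [-0.65  0.62  1.43  0.    1.09  0.81]
shift cm (tool) [13.96  0.95  1.17] turn about tool x 0.008 (or other half)
```

View pics/e.png

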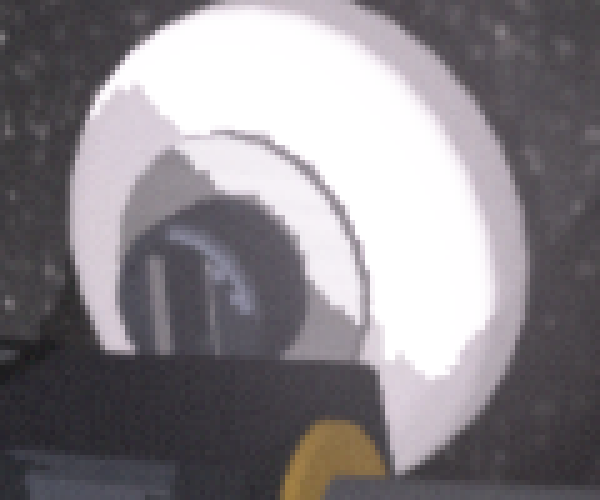

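```bash
python3 -m inch '[[[2,0.5,0.5,0,1],[3,0.4,0.4,0,1],[3,0,0,0,1],[2.5,0,0,0,1],[0,0,0,0,1],[0,0,0,0,1]]]'; python3 -c "
from h import *
plan([.565,-.3053,.032],0.103+np.pi/2)"
```

```text
time: 1.82
position: [0.5627, -0.3123, 0.0709]
tool_rot: [-0.706, -0.039, 0.706, -0.042]
ft_force: [0.1, -0.1, 0.2]
grip_width: 0.0872
t 1.82 pos [ 0.5627 -0.3123  0.0709] yaw -1.456 toolx [-0.001 -0.004 -1.   ] F [ 0.1 -0.1  0.2] g 0.0872 q [-0.68  0.76  1.5  -0.    0.88  0.78]
shift cm (tool) [ 3.89 -0.68 -0.31] turn about tool x 0.012 (or other half)
```

```bash
python3 -m inch '[[[0,-0.65,-0.3,0.01,1],[0,0,0,0,1],[1.5,0,0,0,1],[1.2,0,0,0,1],[0,0,0,0,1],[0,0,0,0,1]]]'; python3 -c "
from h import *
plan([.565,-.3053,.032],0.103+np.pi/2)
snap('wrist','f.png')"
```

```text
time: 2.32
position: [0.5681, -0.3102, 0.0527]
tool_rot: [0.71, 0.031, -0.703, 0.041]
ft_force: [-0.0, -1.1, 0.3]
grip_width: 0.0871
t 2.32 pos [ 0.5681 -0.3102  0.0527] yaw -1.468 toolx [ 0.01  -0.013 -1.   ] F [-0.  -1.1  0.3] g 0.0871 q [-0.67  0.78  1.51 -0.01  0.83  0.8 ]
shift cm (tool) [ 2.05 -0.55  0.28] turn about tool x -0.0 (or other half)
```

View pics/f.png

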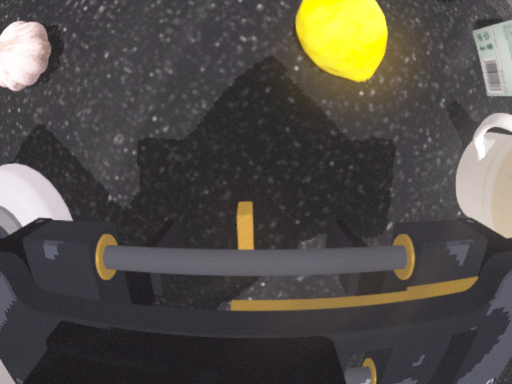

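Key now at column ~245, end-face top edge near row 220; jaws straddle it, tool slightly offset.

```bash
python3 - <<'E'
from h import *
f=np.load('pics/f.png.npz'); ci=dict(camera_matrix=f['K'],rvec=f['r'],tvec=f['t']); im=cv2.imread('pics/f.png')
for v in (202,206,212,218,219,220,221,222,223,224,226,230,236,242): print(v,im[v,234:258,2])
P=lambda u,v,z=.032:onz(ci,u,v,z,True)[:2].round(4)
print(P(245.5,235),P(245.5,221))
for i in range(3): camera_info('wrist'); plan([.565,-.3053,.032],0.103+np.pi/2); camera('wrist')
E
```

```text
202 [ 46  51  47  47  90 157 168 169 172 171 166 167 173 171 172 172 175 168
 114  61  50  47  48  47]
206 [ 47  48  50  86 162 179 182 181 179 177 176 177 179 177 184 185 187 178
 125  65  51  47  55  50]
212 [ 48  50  75 159 176 182 182 180 183 178 179 179 184 182 185 188 188 185
 149  81  54  49  51  51]
218 [ 55  64 112 186 206 208 213 214 218 220 218 222 222 219 217 214 215 213
 183  97  59  53  55  52]
219 [ 58  66 102 185 207 213 214 217 221 222 222 221 220 218 218 216 215 212
 185  99  57  53  52  50]
220 [ 62  65 100 184 211 216 219 220 223 221 220 219 217 214 215 214 215 210
 190 103  60  49  48  48]
221 [ 58  62  99 188 217 221 221 222 220 219 219 218 214 216 217 215 216 214
 192 104  54  52  55  50]
222 [ 57  57  96 191 219 220 221 221 219 218 218 216 215 214 216 218 218 215
 196 102  56  50  55  49]
223 [ 50  54  95 192 219 220 219 219 217 214 216 215 218 216 216 218 216 212
 193 104  55  53  53  47]
224 [ 51  48  87 189 218 217 216 213 215 216 215 217 220 216 216 214 216 212
 194 106  60  53  53  55]
226 [ 52  55  80 186 213 216 214 216 216 217 218 213 214 215 214 217 2
[... 336 characters left out ...]
  57]
[ 0.5651 -0.3056] [ 0.5744 -0.3047]
t 2.37 pos [ 0.5681 -0.3102  0.0527] yaw -1.468 toolx [ 0.01  -0.013 -1.   ] F [ 0.7  0.4 -0.3] g 0.0875 q [-0.67  0.78  1.51 -0.01  0.83  0.8 ]
shift cm (tool) [ 2.06 -0.55  0.28] turn about tool x -0.0 (or other half)
t 2.42 pos [ 0.5681 -0.3102  0.0527] yaw -1.468 toolx [ 0.01  -0.013 -1.   ] F [-0.8  0.6  0.1] g 0.0868 q [-0.67  0.78  1.51 -0.01  0.83  0.8 ]
shift cm (tool) [ 2.06 -0.55  0.28] turn about tool x -0.001 (or other half)
t 2.47 pos [ 0.5681 -0.3102  0.0526] yaw -1.468 toolx [ 0.01  -0.013 -1.   ] F [0.1 0.4 0.6] g 0.0869 q [-0.67  0.78  1.51 -0.01  0.83  0.8 ]
shift cm (tool) [ 2.05 -0.55  0.28] turn about tool x -0.0 (or other half)
```

```bash
python3 -m inch '[[[0,-0.5,0.25,0,1],[0,0,0,0,1],[0.8,0,0,0,1],[0.6,0,0,0,1],[0.3,0,0,0,1],[0,0,0,0,1],[0,0,0,0,1]]]'; python3 -c "
from h import *
plan([.565,-.3055,.032],0.103+np.pi/2)
"
```

```text
time: 3.1
position: [0.5651, -0.305, 0.0343]
tool_rot: [0.71, 0.031, -0.703, 0.041]
ft_force: [1.2, 0.2, -0.2]
grip_width: 0.0867
t 3.1 pos [ 0.5651 -0.305   0.0343] yaw -1.468 toolx [ 0.011 -0.013 -1.   ] F [ 1.2  0.2 -0.2] g 0.0867 q [-0.67  0.8   1.53 -0.01  0.79  0.8 ]
shift cm (tool) [0.23 0.04 0.01] turn about tool x -0.0 (or other half)
```

```bash
python3 -m inch '[[[0.23,0.05,0,0,1],[0,0,0,0,0.05],[0,0,0,0,0],[0,0,0,0,0],[0,0,0,0,0],[0,0,0,0,0],[0,0,0,0,0],[0,0,0,0,0]]]' 20; python3 -c "
from h import *
plan([.565,-.3055,.032],0.103+np.pi/2)
"
```

```text
time: 3.77
position: [0.5654, -0.306, 0.0318]
tool_rot: [0.71, 0.031, -0.702, 0.041]
ft_force: [0.4, 0.3, -1.6]
grip_width: 0.0482
t 3.77 pos [ 0.5654 -0.306   0.0318] yaw -1.468 toolx [ 0.011 -0.014 -1.   ] F [ 0.4  0.3 -1.6] g 0.0482 q [-0.67  0.81  1.53 -0.01  0.79  0.8 ]
shift cm (tool) [-0.02 -0.06  0.04] turn about tool x -0.0 (or other half)
```

```bash
python3 -m inch '[[[0,0,0,0,0],[0,0,0,0,0],[0,0,0,0,0],[0,0,0,0,0],[0,0,0,0,0],[0,0,0,0,0],[0,0,0,0,0],[0,0,0,0,0]]]' 20;  python3 -m inch '[[[0,0,0,0,0],[0,0,0,0,0],[0,0,0,0,0],[-1,0,0,0,0],[-2,0,0,0,0],[-3,0,0,0,0],[-3,0,0,0,0],[0,0,0,0,0]]]'; python3 -c "
from h import *
plan([.528,-.1117,.17],0.0+np.pi/2)
"
```

```text
time: 4.43
position: [0.5656, -0.3062, 0.0322]
tool_rot: [0.71, 0.031, -0.702, 0.042]
ft_force: [0.3, 0.8, 0.2]
grip_width: 0.0097
time: 5.1
position: [0.5628, -0.3036, 0.1244]
tool_rot: [0.708, 0.033, -0.704, 0.04]
ft_force: [1.0, -0.6, -0.6]
grip_width: 0.0099
t 5.1 pos [ 0.5628 -0.3036  0.1244] yaw -1.468 toolx [ 0.006 -0.009 -1.   ] F [ 1.  -0.6 -0.6] g 0.0099 q [-0.67  0.67  1.49 -0.    0.96  0.8 ]
shift cm (tool) [ -4.76 -19.4    1.48] turn about tool x 0.103 (or other half)
```

```bash
python3 -m inch '[[[-1,-3,0.8,0,0],[-1,-3.5,1,0,0],[-1,-3.5,1,0,0],[0,-3.5,1,0,0],[0,-3,1,0,0],[0,-2,0.5,0,0],[0,0,0,0,0],[0,0,0,0,0]]]'; python3 -c "
from h import *
plan([.48,-.1117,.15],0.0+np.pi/2)
snap('wrist','g.png')
im=cv2.imread('pics/g.png'); cv2.imwrite('pics/g2.png',cv2.resize(im[100:300,156:356],None,fx=3,fy=3,interpolation=3))
"
```

```text
time: 5.77
position: [0.4886, -0.1206, 0.1572]
tool_rot: [0.711, 0.029, -0.701, 0.041]
ft_force: [0.5, -0.6, -0.5]
grip_width: 0.0096
t 5.77 pos [ 0.4886 -0.1206  0.1572] yaw -1.472 toolx [ 0.015 -0.017 -1.   ] F [ 0.5 -0.6 -0.5] g 0.0096 q [-0.46  0.47  1.82 -0.01  0.82  1.02]
shift cm (tool) [ 0.69 -0.99  0.78] turn about tool x 0.099 (or other half)
```

View pics/g2.png

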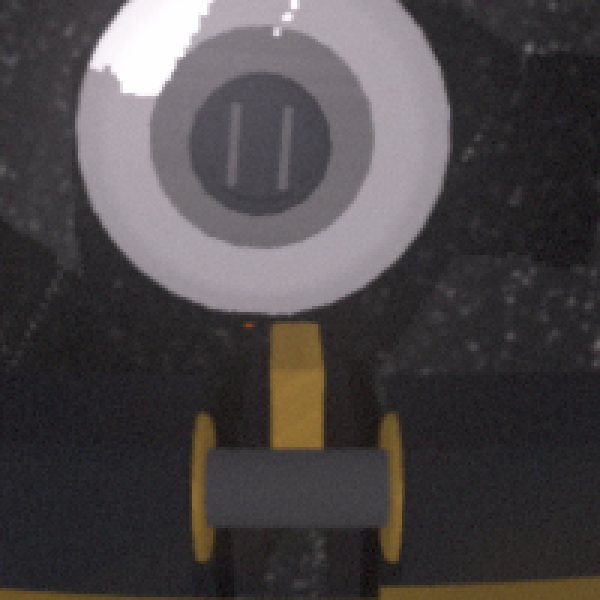

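The slot's light lead-in edges in the crop run (236,104)-(231,186) and (289,108)-(283,190); the shaft circle is at (260,143); the key is held upright between the pads at columns 270–324.

```bash
python3 - <<'E'
from h import *
f=np.load('pics/g.png.npz'); ci=dict(camera_matrix=f['K'],rvec=f['r'],tvec=f['t']); im=cv2.imread('pics/g.png'); g=cv2.cvtColor(im,cv2.COLOR_BGR2GRAY).astype(float)
P=lambda u,v,z:onz(ci,u,v,z,True)[:2]
L=[];Rr=[]
for v in range(137,161):
    for lo,hi,A in((229,240,L),(246,257,Rr)):
        s=g[v,lo:hi]; w=np.clip(s-np.median(s)-6,0,None); A.append((v,(w*np.arange(lo,hi)).sum()/w.sum()))
L=np.array(L);Rr=np.array(Rr)
for A in(L,Rr):
    W=np.array([P(u,v,.066) for v,u in A]); p=np.polyfit(W[:,0],W[:,1],1); print('line slope',p[0].round(4),'y@.528',np.polyval(p,.528).round(4), 'x',W[[0,-1],0].round(4))
for v in (133,135,136,160,161,162,163,164): print(v,g[v,228:260].astype(int))
# circles by ellipse points on planes
def circ(z,thr,seed):
    pass
# foot outline z=.038: white vs dark
m=(g>75).astype(np.uint8); cs,_=cv2.findContours(m,cv2.RETR_EXTERNAL,cv2.CHAIN_APPROX_NONE); c=max(cs,key=cv2.contourArea)[:,0,:]
# shaft top dark disc
x0,y0,_=None or (0,0,0)
def fit(pts,z):
    W=np.array([P(*p,z) for p in pts]); A=np.c_[2*W,np.ones(len(W))]; s=np.linalg.lstsq(A,(W**2).sum(1),rcond=None)[0]; r=np.sqrt(s[2]+s[0]**2+s[1]**2); return s[:2].round(4),r.round(4)
from math import cos,sin
def rad(cx,cy,r0,r1,z,sgn=1):
    pts=[]
    for a in np.linspace(0,2*np.pi,90,endpoint=False):
        rr=np.arange(r0,r1,.25); v=cv2.remap(g.astype(np.float32),(cx+rr*cos(a)).astype(np.float32)[None],(cy+rr*sin(a)).astype(np.float32)[None],1)[0]
        k=np.argmax(sgn*(v[4:]-v[:-4]))+2; pts.append((cx+rr[k]*cos(a),cy+rr[k]*sin(a)))
    return fit(pts,z)
print('shaft rim',rad(242.7,147.7,19,27,.0645),'seat',rad(243.3,145.5,32,42,.044))
key=[P(u,v,.1572) for u,v in ((246,230),(264,230),(255.3,222.7))]; print('key',key)
plan([.528,-.1117,.15],0)
E
```

```text
line slope 0.022 y@.528 -0.1012 x [0.5399 0.5209]
line slope 0.022 y@.528 -0.1153 x [0.5413 0.5223]
133 [86 85 82 79 80 80 85 79 79 79 81 79 79 81 79 80 80 83 78 77 82 83 78 75
 80 78 79 79 77 76 77 74]
135 [ 84  82  84  85  87 103 107 107  95  82  81  81  83  82  80  78  79  81
  80  76  75  80  80  90  93  82  76  72  72  74  73  73]
136 [ 85  82  81  83  86 102 109 109  92  83  80  82  78  79  79  79  79  81
  77  82  74  75  89 104 104  97  79  73  77  75  74  74]
160 [ 76  76  76  89 103 103  95  78  75  74  76  74  72  74  77  73  74  69
  71  72  81 101 103  96  76  74  72  68  64  69  72  73]
161 [ 73  75  77  83  95  98  82  76  74  73  70  72  71  74  73  73  76  73
  73  73  83 101 102  98  78  73  72  73  67  67  71  70]
162 [ 74  72  68  72  83  79  75  72  69  73  72  70  72  75  72  74  72  73
  70  75  86 102 100  90  75  70  73  73  68  71  67  67]
163 [75 70 68 67 70 73 70 73 74 71 73 71 71 73 75 77 72 71 70 71 74 80 84 77
 70 68 71 73 75 72 68 71]
164 [73 75 71 72 68 64 68 69 70 75 70 72 75 72 71 74 71 66 74 72 74 69 71 66
 66 68 75 71 71 66 69 78]
shaft rim (array([ 0.5315, -0.1083]), np.float64(0.0196)) seat (array([ 0.5313, -0.1082]), np.float64(0.0335))
key [array([ 0.49750025, -0.11555458]), array([ 0.49840188, -0.12534831]), array([ 0.50222373, -0.12018568])]
t 5.82 pos [ 0.4885 -0.1207  0.1571] yaw -1.472 toolx [ 0.015 -0.017 -1.   ] F [-0.3  0.1 -0.7] g 0.0095 q [-0.46  0.47  1.82 -0.01  0.82  1.02]
shift cm (tool) [ 0.75 -0.52 -4.01] turn about tool x -1.472 (or other half)
```

```bash
python3 -m inch '[[[0,0,0,0.04,0],[0,0,0,0.035,0],[0,-1,-2,0,0],[0,-0.3,-2,0,0],[1,0,0,0,0],[2,0,0,0,0],[0.5,0,0,0,0],[0,0,0,0,0]]]'; python3 -c "
from h import *
plan([.532,-.108,.106],0.022+np.pi/2)
"
```

```text
time: 6.48
position: [0.5368, -0.1189, 0.1214]
tool_rot: [0.715, -0.004, -0.699, 0.012]
ft_force: [-1.4, 0.2, -0.8]
grip_width: 0.01
t 6.48 pos [ 0.5368 -0.1189  0.1214] yaw -1.56 toolx [ 0.024 -0.023 -0.999] F [-1.4  0.2 -0.8] g 0.01 q [-0.41  0.58  1.74 -0.02  0.79  1.16]
shift cm (tool) [ 1.5  -1.13  0.5 ] turn about tool x -0.011 (or other half)
```

```bash
python3 -m inch '[[[0,-0.4,0.2,0,0],[0,-0.4,0.2,0,0],[0,-0.3,0.1,0,0],[0,0,0,0,0],[0.5,0,0,0,0],[0.4,0,0,0,0],[0,0,0,0,0]]]'; python3 -c "
from h import *
plan([.5317,-.108,.105],0.022+np.pi/2)
"
```

```text
time: 7.07
position: [0.5298, -0.1085, 0.1126]
tool_rot: [0.715, -0.005, -0.699, 0.012]
ft_force: [0.2, -0.3, -0.7]
grip_width: 0.0096
t 7.07 pos [ 0.5298 -0.1085  0.1126] yaw -1.562 toolx [ 0.024 -0.024 -0.999] F [ 0.2 -0.3 -0.7] g 0.0096 q [-0.4   0.58  1.77 -0.02  0.75  1.17]
shift cm (tool) [ 0.77 -0.07 -0.18] turn about tool x -0.013 (or other half)
```

```bash
python3 -m inch '[[[0,-0.07,-0.18,-0.013,0],[0.4,0,0,0,0],[0.4,0,0,0,0],[0.2,0,0,0,0],[0,0,0,0,0]]]'; python3 -c "
from h import *
plan([.5317,-.108,.080],0.022+np.pi/2)
"
```

```text
time: 7.48
position: [0.5325, -0.1081, 0.1016]
tool_rot: [0.715, -0.0, -0.698, 0.017]
ft_force: [-0.5, 0.4, -0.9]
grip_width: 0.0095
t 7.48 pos [ 0.5325 -0.1081  0.1016] yaw -1.547 toolx [ 0.024 -0.024 -0.999] F [-0.5  0.4 -0.9] g 0.0095 q [-0.4   0.61  1.77 -0.02  0.73  1.16]
shift cm (tool) [ 2.16 -0.07  0.14] turn about tool x 0.002 (or other half)
```

```bash
python3 -m inch '[[[0,-0.05,0.1,0,0],[0.3,-0.01,0.01,0,0],[0.3,-0.01,0.01,0,0],[0,0,0,0,0]]]'; python3 -m inch '[[[0.3,-0.01,0.01,0,0],[0.3,-0.01,0.01,0,0],[0.2,0,0,0,0],[0,0,0,0,0]]]';python3 -c "
from h import *
plan([.5317,-.108,.080],0.022+np.pi/2)
"
```

```text
time: 7.82
position: [0.5313, -0.1076, 0.0947]
tool_rot: [0.715, -0.0, -0.699, 0.017]
ft_force: [-0.9, 0.6, 0.5]
grip_width: 0.0099
time: 8.15
position: [0.5312, -0.1076, 0.0858]
tool_rot: [0.715, -0.0, -0.699, 0.017]
ft_force: [-0.0, -0.4, -0.5]
grip_width: 0.0096
t 8.15 pos [ 0.5312 -0.1076  0.0858] yaw -1.547 toolx [ 0.024 -0.024 -0.999] F [-0.  -0.4 -0.5] g 0.0096 q [-0.4   0.63  1.78 -0.02  0.7   1.16]
shift cm (tool) [ 0.58  0.02 -0.03] turn about tool x 0.002 (or other half)
```

Going in freely (key foot 12 mm deep, no force). Continue gently.

```bash
python3 -m inch '[[[0.2,0,0,0,0],[0.2,0,0,0,0],[0.1,0,0,0,0],[0,0,0,0,0]]]'; python3 -m inch '[[[0.1,0,0,0,0],[0.06,0,0,0,0],[0.06,0,0,0,0]]]';python3 -c "
from h import *
plan([.5317,-.108,.080],0.022+np.pi/2)
"
```

```text
time: 8.48
position: [0.5315, -0.1078, 0.0802]
tool_rot: [0.715, -0.0, -0.699, 0.017]
ft_force: [0.7, -0.1, -0.2]
grip_width: 0.0097
time: 8.73
position: [0.5317, -0.1078, 0.0801]
tool_rot: [0.716, -0.0, -0.698, 0.017]
ft_force: [-1.1, 0.4, 3.3]
grip_width: 0.0099
t 8.73 pos [ 0.5317 -0.1078  0.0801] yaw -1.547 toolx [ 0.025 -0.024 -0.999] F [-1.1  0.4  3.3] g 0.0099 q [-0.4   0.64  1.79 -0.02  0.68  1.16]
shift cm (tool) [ 0.01  0.02 -0.  ] turn about tool x 0.002 (or other half)
```

```bash
python3 -m inch '[[[0,0,0,0,1],[0,0,0,0,1],[0,0,0,0,1],[0,0,0,0,1],[0,0,0,0,1],[0,0,0,0,1],[0,0,0,0,1],[0,0,0,0,1]]]';python3 -m inch '[[[-1.5,0,0,0,1],[-2.5,0,0,0,1],[-2,0,0,0,1],[-2,0,0,0,1],[0,0,3,0,1],[0,0,3,0,1],[0,0,0,0,1],[0,0,0,0,1]]]';python3 -c "
from h import *
plan([.425,-.302,.15],np.pi/2)
snap('wrist','k.png')
im=cv2.imread('pics/k.png'); cv2.imwrite('pics/k2.png',cv2.resize(im[60:260,156:356],None,fx=3,fy=3,interpolation=3))
"
```

```text
time: 9.4
position: [0.5323, -0.1081, 0.0797]
tool_rot: [0.716, -0.0, -0.698, 0.017]
ft_force: [0.5, 0.2, 0.2]
grip_width: 0.0552
time: 10.07
position: [0.4694, -0.1078, 0.1614]
tool_rot: [0.716, -0.0, -0.697, 0.018]
ft_force: [1.4, -1.0, -0.2]
grip_width: 0.0868
t 10.07 pos [ 0.4694 -0.1078  0.1614] yaw -1.547 toolx [ 0.027 -0.026 -0.999] F [ 1.4 -1.  -0.2] g 0.0868 q [-0.45  0.44  1.88 -0.02  0.78  1.11]
shift cm (tool) [ 1.51 19.27  4.96] turn about tool x 0.024 (or other half)
```

View pics/k2.png

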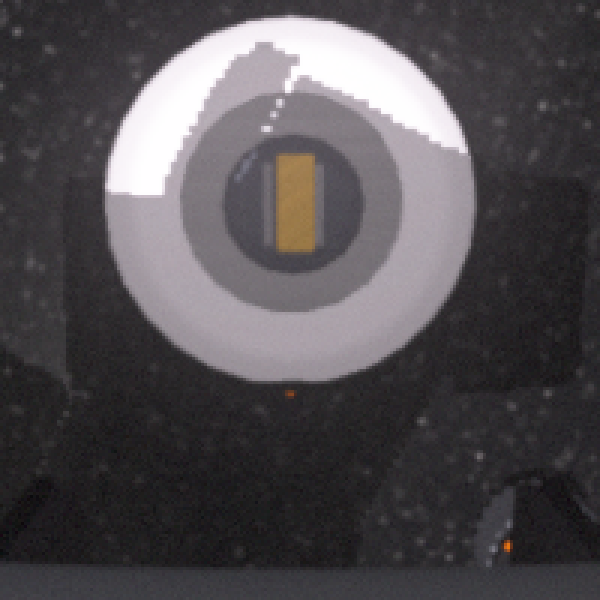

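Key stands centred in the slot (crop (296,203)), between both lead-in edges. Now to the hub.

```bash
python3 -m inch '[[[0,2.4,0.5,0,1],[0,3.2,1,0,1],[0,3.2,1,0,1],[0,3.2,1,0,1],[0,3.2,1,0,1],[0,2.5,1,0,1],[0,0.5,0.5,0,1],[0,0,0,0,1]]]';python3 -c "
from h import *
plan([.385,-.302,.16],np.pi/2)
"
```

```text
time: 10.78
position: [0.42, -0.3022, 0.1634]
tool_rot: [0.718, 0.001, -0.696, 0.022]
ft_force: [0.2, 1.5, -0.4]
grip_width: 0.0869
t 10.78 pos [ 0.42   -0.3022  0.1634] yaw -1.539 toolx [ 0.032 -0.03  -0.999] F [ 0.2  1.5 -0.4] g 0.0869 q [-0.84  0.47  1.8   0.01  0.82  0.69]
shift cm (tool) [ 0.22 -0.14  3.51] turn about tool x 0.032 (or other half)
```

```bash
python3 -m inch '[[[0,0,0.6,0,1],[0,0,0.6,0,1],[0,0,0.6,0,1],[0,0,0.6,0,1],[0,0,0.6,0,1],[0,0,0.6,0,1],[0,0,0.6,0,1],[0,0,0,0,1]]]';python3 -c "
from h import *
plan([.385,-.302,.16],np.pi/2)
snap('wrist','l.png')
im=cv2.imread('pics/l.png'); cv2.imwrite('pics/l2.png',cv2.resize(im[60:260,156:356],None,fx=3,fy=3,interpolation=3))
"
```

```text
time: 11.45
position: [0.3751, -0.2965, 0.161]
tool_rot: [0.717, 0.005, -0.696, 0.023]
ft_force: [0.5, -0.5, -0.3]
grip_width: 0.0869
t 11.45 pos [ 0.3751 -0.2965  0.161 ] yaw -1.532 toolx [ 0.03  -0.024 -0.999] F [ 0.5 -0.5 -0.3] g 0.0869 q [-0.91  0.43  1.89  0.01  0.77  0.61]
shift cm (tool) [ 0.14  0.59 -0.97] turn about tool x 0.039 (or other half)
```

View pics/l2.png

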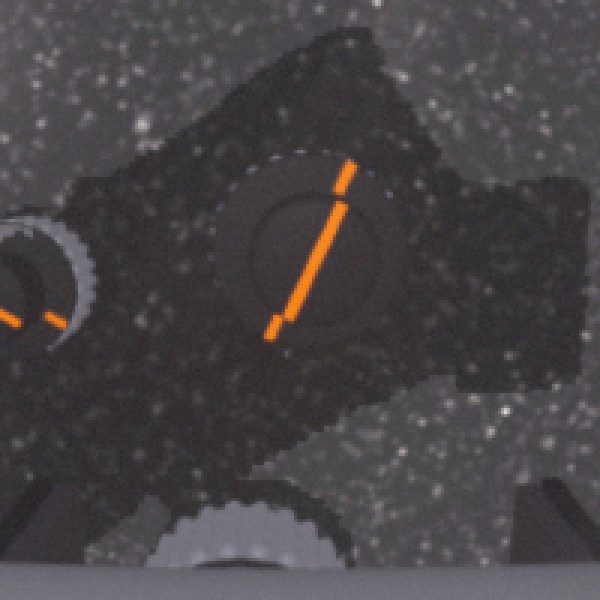

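Hub mark on the grip runs from crop (344,203) to (288,321), cap pieces at (354,162) and (267,340). Computing its pose.

```bash
python3 - <<'E'
from h import *
f=np.load('pics/l.png.npz'); ci=dict(camera_matrix=f['K'],rvec=f['r'],tvec=f['t']); im=cv2.imread('pics/l.png')
P=lambda u,v,z:onz(ci,u,v,z,True)[:2]
hsv=cv2.cvtColor(im,cv2.COLOR_BGR2HSV); m=cv2.inRange(hsv,(5,150,110),(28,255,255)); n,l,s,c=cv2.connectedComponentsWithStats(m)
for i in range(1,n):
    if s[i,4]<8 or not(240<c[i][0]<280 and 110<c[i][1]<180): continue
    z=.08 if s[i,4]>60 else .046
    w=np.array([P(*p,z) for p in np.argwhere(l==i)[:,::-1]]); mu=w.mean(0); vt=np.linalg.svd(w-mu)[2][0]; t=(w-mu)@vt
    print(s[i,4],mu.round(4),'mid',(mu+vt*(t.max()+t.min())/2).round(4),'ang',(np.arctan2(vt[1],vt[0])%np.pi-np.pi).round(3),np.ptp(t).round(4))
plan([.425,-.302,.12],np.pi/2)
E
```

```text
48 [ 0.4449 -0.3112] mid [ 0.4449 -0.3112] ang -0.395 0.0101
240 [ 0.4195 -0.3001] mid [ 0.4194 -0.3   ] ang -0.448 0.0414
t 11.5 pos [ 0.3756 -0.2967  0.1611] yaw -1.532 toolx [ 0.03  -0.025 -0.999] F [-0.2  1.1 -0.6] g 0.0873 q [-0.91  0.43  1.89  0.01  0.77  0.61]
shift cm (tool) [ 4.27  0.61 -4.79] turn about tool x 0.039 (or other half)
```

```bash
python3 - <<'E'
from h import *
f=np.load('pics/l.png.npz'); ci=dict(camera_matrix=f['K'],rvec=f['r'],tvec=f['t'])
P=lambda u,v,z:onz(ci,156+u/3,60+v/3,z,True)[:2]
for a,b,z in(((344,203),(288,320),.08),((354,160),(267,341),.046)):
    A,B=P(*a,z),P(*b,z); print(((A+B)/2).round(4),np.linalg.norm(A-B).round(4),np.arctan2(*(A-B)[::-1]).round(3))
plan([.4225,-.3015,.15],None)
E
```

```text
[ 0.4221 -0.3024] 0.0342 -0.402
[ 0.4222 -0.3022] 0.0606 -0.405
t 11.5 pos [ 0.3756 -0.2967  0.1611] yaw -1.532 toolx [ 0.03  -0.025 -0.999] F [-0.2  1.1 -0.6] g 0.0873 q [-0.91  0.43  1.89  0.01  0.77  0.61]
shift cm (tool) [ 1.26  0.63 -4.64]
```

```bash
python3 -m inch '[[[0,0.2,-4,0,0.6],[0,0.2,-4,0,0.6],[0,0.1,3.5,0,0.6],[0,0,0,0,0.6],[0,0,0,0,0.6]]]';python3 -c "
from h import *
plan([.4222,-.3023,.12],-1.532)
"
```

```text
time: 11.92
position: [0.4273, -0.2998, 0.1627]
tool_rot: [0.719, 0.005, -0.695, 0.026]
ft_force: [0.1, -0.7, 0.9]
grip_width: 0.0613
t 11.92 pos [ 0.4273 -0.2998  0.1627] yaw -1.528 toolx [ 0.034 -0.028 -0.999] F [ 0.1 -0.7  0.9] g 0.0613 q [-0.83  0.48  1.79  0.01  0.83  0.69]
shift cm (tool) [4.26 0.1  0.66] turn about tool x 0.004 (or other half)
```

```bash
python3 -m inch '[[[-4,0,0,0,0.6],[-4,0,0,0,0.6],[-4,0,0,0,0.6],[0,0,0,0,0.6],[0,0,0,0,0.6]]]'; python3 -c "
from h import *
plan([.4222,-.3023,.12],-1.532)"
python3 -m inch '[[[1.5,0,0,0,0.6],[1.5,0,0,0,0.6],[1.5,0,0,0,0.6],[1.5,0,0,0,0.6],[1.5,0,0,0,0.6],[1.5,0,0,0,0.6],[0,0,0,0,0.6],[0,0,0,0,0.6]]]';python3 -c "
from h import *
plan([.4222,-.3023,.12],-1.532)
"
```

```text
time: 12.33
position: [0.421, -0.2951, 0.2832]
tool_rot: [0.715, 0.008, -0.698, 0.021]
ft_force: [-0.4, -1.0, -0.9]
grip_width: 0.0523
t 12.33 pos [ 0.421  -0.2951  0.2832] yaw -1.529 toolx [ 0.025 -0.018 -1.   ] F [-0.4 -1.  -0.9] g 0.0523 q [-0.83  0.3   1.67  0.01  1.14  0.69]
shift cm (tool) [16.33  0.42  0.3 ] turn about tool x 0.003 (or other half)
time: 13.0
position: [0.4209, -0.2965, 0.1874]
tool_rot: [0.715, 0.008, -0.699, 0.02]
ft_force: [0.2, 0.2, 1.1]
grip_width: 0.0525
t 13.0 pos [ 0.4209 -0.2965  0.1874] yaw -1.532 toolx [ 0.023 -0.017 -1.   ] F [0.2 0.2 1.1] g 0.0525 q [-0.83  0.44  1.78  0.01  0.9   0.69]
shift cm (tool) [6.75 0.46 0.04] turn about tool x -0.0 (or other half)
```

```bash
python3 -m inch '[[[-4,0,0,0,0.6],[-4,0,0,0,0.6],[-4,0,0,0,0.6],[0,0,0,0,0.6],[1.5,0,0,0,0.6],[1.5,0,0,0,0.6],[1.5,0,0,0,0.6],[1.5,0,0,0,0.6]]]'; python3 -m inch '[[[1.5,0,0,0,0.6],[1.5,0,0,0,0.6],[1.5,0,0,0,0.6],[1.5,0,0,0,0.6],[0,0,0,0,0.6],[-4,0,0,0,0.6],[-4,0,0,0,0.6],[-4,0,0,0,0.6]]]';
python3 -m inch '[[[0,0,0,0,0.6],[1.5,0,0,0,0.6],[1.5,0,0,0,0.6],[1.5,0,0,0,0.6],[1.5,0,0,0,0.6],[1.5,0,0,0,0.6],[1.5,0,0,0,0.6],[0,0,0,0,0.6]]]';python3 -c "
from h import *
plan([.4222,-.3023,.12],-1.532)
"
```

```text
time: 13.67
position: [0.4217, -0.299, 0.2575]
tool_rot: [0.718, 0.004, -0.696, 0.022]
ft_force: [-0.5, -0.8, 0.0]
grip_width: 0.0522
time: 14.33
position: [0.4152, -0.2934, 0.3114]
tool_rot: [0.713, 0.009, -0.701, 0.016]
ft_force: [-0.4, -1.1, 0.8]
grip_width: 0.0525
time: 15.0
position: [0.4264, -0.3048, 0.2429]
tool_rot: [0.724, -0.004, -0.689, 0.03]
ft_force: [-0.4, 0.9, -0.2]
grip_width: 0.0525
t 15.0 pos [ 0.4264 -0.3048  0.2429] yaw -1.536 toolx [ 0.05  -0.047 -0.998] F [-0.4  0.9 -0.2] g 0.0525 q [-0.84  0.35  1.72  0.01  1.    0.69]
shift cm (tool) [12.23 -0.87  1.01] turn about tool x -0.004 (or other half)
```

```bash
python3 -m inch '[[[0,0,0,0,0.6],[0.5,0,0,0,0.6],[1,0,0,0,0.6],[1.5,0,0,0,0.6],[2.2,0,0,0,0.6],[3,0,0,0,0.6],[0,0,0,0,0.6],[0,0,0,0,0.6]]]'; python3 -c "
from h import *
plan([.4222,-.3023,.12],-1.532)"; python3 -m inch '[[[-4,0,0,0,0.6],[-3.2,0,0,0,0.6],[-2.4,0,0,0,0.6],[-1.6,0,0,0,0.6],[-0.8,0,0,0,0.6],[0,0,0,0,0.6],[0,0,0,0,0.6]]]';python3 -c "
from h import *
plan([.4222,-.3023,.12],-1.532)
"
```

```text
time: 15.67
position: [0.4352, -0.3136, 0.165]
tool_rot: [0.728, -0.009, -0.685, 0.034]
ft_force: [0.5, -0.1, -0.6]
grip_width: 0.0519
t 15.67 pos [ 0.4352 -0.3136  0.165 ] yaw -1.537 toolx [ 0.062 -0.061 -0.996] F [ 0.5 -0.1 -0.6] g 0.0519 q [-0.84  0.48  1.79  0.01  0.79  0.69]
shift cm (tool) [ 4.33 -1.45  1.52] turn about tool x -0.005 (or other half)
time: 16.25
position: [0.4283, -0.3069, 0.2936]
tool_rot: [0.728, -0.009, -0.685, 0.035]
ft_force: [-0.3, -0.3, 0.7]
grip_width: 0.0522
t 16.25 pos [ 0.4283 -0.3069  0.2936] yaw -1.537 toolx [ 0.063 -0.061 -0.996] F [-0.3 -0.3  0.7] g 0.0522 q [-0.84  0.29  1.66  0.01  1.1   0.69]
shift cm (tool) [17.23 -1.57  1.64] turn about tool x -0.005 (or other half)
```

```bash
python3 -m inch '[[[-2,0,0,0,0.6],[-4,0,0,0,0.6],[0,0,0,0,0.6],[0,0,0,0,0.6],[-2,0,0,0,0.6],[-4,0,0,0,0.6],[0,0,0,0,0.6],[0,0,0,0,0.6]]]'; python3 -c "
from h import *
plan([.4222,-.3023,.12],-1.532)"
```

```text
time: 16.92
position: [0.4178, -0.2965, 0.4082]
tool_rot: [0.724, -0.004, -0.689, 0.029]
ft_force: [-0.1, 0.4, -0.6]
grip_width: 0.0519
t 16.92 pos [ 0.4178 -0.2965  0.4082] yaw -1.536 toolx [ 0.05  -0.047 -0.998] F [-0.1  0.4 -0.6] g 0.0519 q [-0.84  0.17  1.5   0.01  1.41  0.7 ]
shift cm (tool) [28.81 -0.8   0.96] turn about tool x -0.004 (or other half)
```

```bash
python3 -m inch '[[[1,0,0,0,0.6],[2.3,0,0,0,0.6],[3.6,0,0,0,0.6],[4,0,0,0,0.6],[4,0,0,0,0.6],[3.2,0,0,0,0.6],[2,0,0,0,0.6],[1,0,0,0,0.6]]]'; python3 -m inch '[[[0.4,0,0,0,0.6],[0,0,0,0,0.6],[-4,0,0,0,0.6],[-4,0,0,0,0.6],[-4,0,0,0,0.6],[0,0,0,0,0.6],[0,0,0,0,0.6],[0,0,0,0,0.6]]]';python3 -c "
from h import *
plan([.4222,-.3023,.12],-1.532)"
```

```text
time: 17.58
position: [0.426, -0.3039, 0.18]
tool_rot: [0.723, -0.003, -0.691, 0.028]
ft_force: [-0.5, -0.5, 0.0]
grip_width: 0.0521
time: 18.25
position: [0.4166, -0.2948, 0.2884]
tool_rot: [0.717, 0.004, -0.697, 0.021]
ft_force: [-0.4, -0.2, -0.1]
grip_width: 0.0522
t 18.25 pos [ 0.4166 -0.2948  0.2884] yaw -1.536 toolx [ 0.028 -0.023 -0.999] F [-0.4 -0.2 -0.1] g 0.0522 q [-0.84  0.29  1.67  0.01  1.14  0.7 ]
shift cm (tool) [16.86  0.37 -0.07] turn about tool x -0.004 (or other half)
```

Works: .069→.036. Two more cycles.

```bash
python3 -m inch '[[[1,0,0,0,0.6],[2,0,0,0,0.6],[2.5,0,0,0,0.6],[2.5,0,0,0,0.6],[2,0,0,0,0.6],[1.2,0,0,0,0.6],[0.5,0,0,0,0.6],[0,0,0,0,0.6]]]'; python3 -m inch '[[[-4,0,0,0,0.6],[-4,0,0,0,0.6],[-4,0,0,0,0.6],[0,0,0,0,0.6],[0,0,0,0,0.6],[0,0,0,0,0.6]]]';python3 -c "
from h import *
plan([.4222,-.3023,.12],-1.532)"
```

```text
time: 18.92
position: [0.4178, -0.295, 0.1627]
tool_rot: [0.716, 0.005, -0.698, 0.02]
ft_force: [0.2, 0.3, -0.1]
grip_width: 0.0522
time: 19.42
position: [0.4141, -0.292, 0.285]
tool_rot: [0.714, 0.007, -0.7, 0.017]
ft_force: [0.8, -0.0, -0.3]
grip_width: 0.0523
t 19.42 pos [ 0.4141 -0.292   0.285 ] yaw -1.536 toolx [ 0.02  -0.014 -1.   ] F [ 0.8 -0.  -0.3] g 0.0523 q [-0.84  0.29  1.68  0.01  1.15  0.7 ]
shift cm (tool) [16.53  0.82 -0.45] turn about tool x -0.004 (or other half)
```

```bash
python3 -m inch '[[[1,0,0,0,0.6],[2,0,0,0,0.6],[2.5,0,0,0,0.6],[2.5,0,0,0,0.6],[2,0,0,0,0.6],[1.2,0,0,0,0.6],[0.5,0,0,0,0.6],[0,0,0,0,0.6]]]'; python3 -c "
from h import *
plan([.4222,-.3023,.12],-1.532)"
```

```text
time: 20.08
position: [0.4144, -0.2913, 0.1597]
tool_rot: [0.713, 0.009, -0.701, 0.016]
ft_force: [-0.2, 0.2, 0.2]
grip_width: 0.0522
t 20.08 pos [ 0.4144 -0.2913  0.1597] yaw -1.536 toolx [ 0.017 -0.01  -1.   ] F [-0.2  0.2  0.2] g 0.0522 q [-0.84  0.47  1.81  0.01  0.84  0.69]
shift cm (tool) [ 3.99  1.08 -0.67] turn about tool x -0.004 (or other half)
```

```bash
python3 -m inch '[[[0,0.5,-0.3,0,0.6],[0,0.5,-0.3,0,0.6],[0.6,0,0,0,0.6],[1.2,0,0,0,0.6],[1.2,0,0,0,0.6],[0.6,0,0,0,0.6],[0,0,0,0,0.6],[0,0,0,0,0.6]]]'; python3 -c "
from h import *
plan([.4222,-.3023,.062],-1.532)"
```

```text
time: 20.75
position: [0.4255, -0.3066, 0.1259]
tool_rot: [0.715, 0.005, -0.698, 0.019]
ft_force: [-0.0, -0.0, 0.5]
grip_width: 0.0523
t 20.75 pos [ 0.4255 -0.3066  0.1259] yaw -1.536 toolx [ 0.024 -0.019 -1.   ] F [-0.  -0.   0.5] g 0.0523 q [-0.84  0.55  1.81  0.01  0.76  0.69]
shift cm (tool) [ 6.38 -0.57  0.47] turn about tool x -0.004 (or other half)
```

```bash
python3 -m inch '[[[0,-0.25,0.2,0,0.6],[0,-0.2,0.15,0,0.6],[0,0,0,0,0.6],[0.7,0,0,0,0.6],[1.2,0,0,0,0.6],[1,0,0,0,0.6],[0.5,0,0,0,0.6],[0,0,0,0,0.6]]]'; python3 -c "
from h import *
plan([.4222,-.3023,.062],-1.532)"
```

```text
time: 21.42
position: [0.4239, -0.3039, 0.0926]
tool_rot: [0.717, 0.004, -0.697, 0.021]
ft_force: [-0.5, 0.3, -0.1]
grip_width: 0.0521
t 21.42 pos [ 0.4239 -0.3039  0.0926] yaw -1.536 toolx [ 0.029 -0.024 -0.999] F [-0.5  0.3 -0.1] g 0.0521 q [-0.84  0.6   1.84  0.01  0.67  0.69]
shift cm (tool) [ 3.05 -0.25  0.26] turn about tool x -0.004 (or other half)
```

```bash
python3 -m inch '[[[0.3,-0.12,0.12,0,0.6],[0.5,-0.13,0.13,0,0.6],[0.5,0,0,0,0.6],[0.5,0,0,0,0.6],[0.5,0,0,0,0.6],[0.4,0,0,0,0.6],[0.2,0,0,0,0.6],[0,0,0,0,0.6]]]'; python3 -c "
from h import *
plan([.4222,-.3023,.062],-1.532)"
```

```text
time: 22.08
position: [0.4222, -0.3022, 0.0602]
tool_rot: [0.717, 0.004, -0.697, 0.021]
ft_force: [-0.1, -0.5, 0.3]
grip_width: 0.0522
t 22.08 pos [ 0.4222 -0.3022  0.0602] yaw -1.536 toolx [ 0.029 -0.024 -0.999] F [-0.1 -0.5  0.3] g 0.0522 q [-0.84  0.66  1.86  0.01  0.59  0.69]
shift cm (tool) [-0.17  0.01 -0.01] turn about tool x -0.004 (or other half)
```

```bash
python3 -m inch '[[[0,0,0,0,0.3],[0,0,0,0,0.3],[0,0,0,0,0.3],[0,0,0,0,0.3],[0,0,0,0,0.3],[0,0,0,0,0.3]]]' 25; python3 -c "
from h import *
plan([.4222,-.3023,.062],-1.532)"
```

```text
time: 22.58
position: [0.4221, -0.302, 0.0602]
tool_rot: [0.717, 0.004, -0.697, 0.021]
ft_force: [0.3, -0.1, -1.5]
grip_width: 0.0354
t 22.58 pos [ 0.4221 -0.302   0.0602] yaw -1.536 toolx [ 0.029 -0.024 -0.999] F [ 0.3 -0.1 -1.5] g 0.0354 q [-0.84  0.66  1.86  0.01  0.59  0.69]
shift cm (tool) [-0.17  0.03 -0.01] turn about tool x -0.004 (or other half)
```

```bash
python3 -m inch '[[[-0.5,0,0,0,0.3],[-1.2,0,0,0,0.3],[-2,0,0,0,0.3],[-2.5,0,0,0,0.3],[-2.2,0,0,0,0.3],[-1.2,0,0,0,0.3],[-0.5,0,0,0,0.3],[0,0,0,0,0.3]]]'; python3 -c "
from h import *
plan([.5315,-.1083,.165],-1.536)"
```

```text
time: 23.25
position: [0.4171, -0.2977, 0.1652]
tool_rot: [0.715, 0.005, -0.698, 0.019]
ft_force: [-0.6, -0.7, -2.8]
grip_width: 0.0355
t 23.25 pos [ 0.4171 -0.2977  0.1652] yaw -1.536 toolx [ 0.024 -0.019 -1.   ] F [-0.6 -0.7 -2.8] g 0.0355 q [-0.84  0.47  1.8   0.01  0.84  0.69]
shift cm (tool) [ -0.06 -18.52 -12.09] turn about tool x -0.0 (or other half)
```

```bash
python3 -m inch '[[[0,-0.8,-0.5,0,0.3],[0,-1.8,-1.2,0,0.3],[0,-2.8,-1.8,0,0.3],[0,-3.2,-2.1,0,0.3],[0,-3.2,-2.1,0,0.3],[0,-2.6,-1.7,0,0.3],[0,-1.6,-1,0,0.3],[0,-0.8,-0.5,0,0.3]]]'; python3 -m inch '[[[0,-0.3,-0.2,0,0.3],[0,0,0,0,0.3],[0,0,0,0,0.3]]]'; python3 -c "
from h import *
plan([.5315,-.1083,.165],-1.536-.45)"
```

```text
time: 23.92
position: [0.5214, -0.1168, 0.1567]
tool_rot: [0.712, 0.004, -0.702, 0.013]
ft_force: [0.5, -0.8, -2.8]
grip_width: 0.0358
time: 24.17
position: [0.5222, -0.1103, 0.1539]
tool_rot: [0.71, 0.007, -0.704, 0.014]
ft_force: [0.5, -0.0, -1.6]
grip_width: 0.0358
t 24.17 pos [ 0.5222 -0.1103  0.1539] yaw -1.541 toolx [ 0.008 -0.01  -1.   ] F [ 0.5 -0.  -1.6] g 0.0358 q [-0.41  0.52  1.75 -0.01  0.87  1.13]
shift cm (tool) [-1.11 -0.16 -0.94] turn about tool x 0.445 (or other half)
```

```bash
python3 -m inch '[[[0,-0.05,-0.4,0,0.3],[0,-0.05,-0.4,0,0.3],[0,0,-0.15,0,0.3],[0,0,0,0.06,0.3],[0,0,0,0.08,0.3],[0,0,0,0.08,0.3],[0,0,0,0.08,0.3],[0,0,0,0.06,0.3]]]'; python3 -m inch '[[[0,0,0,0.05,0.3],[0,0,0,0.03,0.3],[0,0,0,0,0.3],[0,0,0,0,0.3]]]'; python3 -c "
from h import *
plan([.5315,-.1083,.150],-1.536-.45)
snap('wrist','n.png')"
```

```text
time: 24.83
position: [0.5316, -0.1169, 0.154]
tool_rot: [0.699, -0.13, -0.692, -0.122]
ft_force: [-0.8, -0.4, -3.2]
grip_width: 0.0353
time: 25.17
position: [0.5321, -0.1207, 0.1546]
tool_rot: [0.694, -0.161, -0.685, -0.153]
ft_force: [-0.1, 1.1, -2.7]
grip_width: 0.0356
t 25.17 pos [ 0.5321 -0.1207  0.1546] yaw -2.019 toolx [ 0.01  -0.014 -1.   ] F [-0.1  1.1 -2.7] g 0.0356 q [-0.42  0.53  1.72 -0.01  0.88  1.6 ]
shift cm (tool) [ 0.44 -1.1   0.6 ] turn about tool x -0.033 (or other half)
```

View pics/n.png

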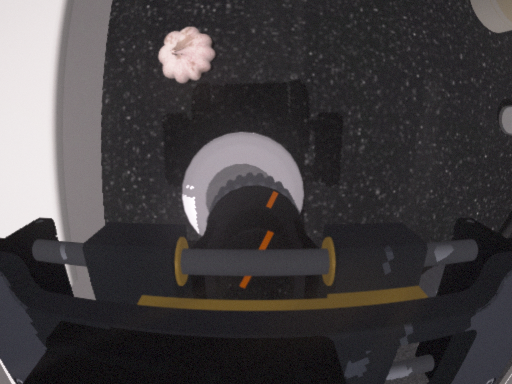

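```bash
python3 -m inch '[[[0,-0.5,0.3,0,0.3],[0,-0.5,0.3,0,0.3],[0,0,0,0,0.3],[0,0,0,0,0.3],[0,0,0,0,0.3]]]'; python3 -c "
from h import *
plan([.5320,-.1088,.150],-1.536-.45)"
```

```text
time: 25.63
position: [0.5307, -0.1082, 0.1545]
tool_rot: [0.694, -0.161, -0.685, -0.153]
ft_force: [-0.5, -0.0, -2.6]
grip_width: 0.0355
t 25.63 pos [ 0.5307 -0.1082  0.1545] yaw -2.018 toolx [ 0.01  -0.014 -1.   ] F [-0.5 -0.  -2.6] g 0.0355 q [-0.4   0.52  1.73 -0.01  0.88  1.62]
shift cm (tool) [ 0.45 -0.   -0.13] turn about tool x -0.032 (or other half)
```

```bash
python3 -m inch '[[[0.3,0,-0.1,0,0.3],[0.5,0,0,0,0.3],[0.5,0,0,0,0.3],[0.5,0,0,0,0.3],[0.4,0,0,0,0.3],[0.2,0,0,0,0.3],[0,0,0,0,0.3]]]'; python3 -c "
from h import *
plan([.5320,-.1088,.128],-2.018)"
```

```text
time: 26.22
position: [0.532, -0.1089, 0.1274]
tool_rot: [0.694, -0.161, -0.685, -0.153]
ft_force: [-0.1, -0.1, -2.9]
grip_width: 0.0351
t 26.22 pos [ 0.532  -0.1089  0.1274] yaw -2.018 toolx [ 0.009 -0.013 -1.   ] F [-0.1 -0.1 -2.9] g 0.0351 q [-0.4   0.57  1.74 -0.01  0.82  1.62]
shift cm (tool) [-0.06 -0.01  0.  ] turn about tool x 0.0 (or other half)
```

```bash
python3 -m inch '[[[0.2,0,0,0,0.3],[0.15,0,0,0,0.3],[0,0,0,0,0.3]]]'; python3 -m inch '[[[0.15,0,0,0,0.3],[0.15,0,0,0,0.3],[0,0,0,0,0.3]]]'
```

```text
time: 26.47
position: [0.5319, -0.1091, 0.1232]
tool_rot: [0.693, -0.161, -0.686, -0.153]
ft_force: [-0.2, -0.2, -1.9]
grip_width: 0.036
time: 26.72
position: [0.5319, -0.1091, 0.1202]
tool_rot: [0.693, -0.161, -0.686, -0.153]
ft_force: [-0.3, -0.1, -3.6]
grip_width: 0.0357
```

On the shaft, no contact force. Down to the key.

```bash
python3 -m inch '[[[0.15,0,0,0,0.3],[0.15,0,0,0,0.3],[0.1,0,0,0,0.3],[0,0,0,0,0.3]]]'; python3 -m inch '[[[0.08,0,0,0,0.3],[0.08,0,0,0,0.3],[0.08,0,0,0,0.3]]]'; python3 -c "
from h import *
plan([.5320,-.1088,.116],-2.018)"
```

```text
time: 27.05
position: [0.5318, -0.1091, 0.116]
tool_rot: [0.694, -0.161, -0.685, -0.153]
ft_force: [-0.6, 0.1, -2.2]
grip_width: 0.0356
time: 27.3
position: [0.5325, -0.1093, 0.1154]
tool_rot: [0.694, -0.161, -0.685, -0.153]
ft_force: [-1.9, 0.0, 5.3]
grip_width: 0.0356
t 27.3 pos [ 0.5325 -0.1093  0.1154] yaw -2.018 toolx [ 0.01  -0.014 -1.   ] F [-1.9  0.   5.3] g 0.0356 q [-0.4   0.59  1.75 -0.01  0.79  1.62]
shift cm (tool) [-0.06 -0.03  0.06] turn about tool x 0.0 (or other half)
```

```bash
for i in 1; do python3 -m inch '[[[0.03,0,0,-0.05,0.3],[0.05,0,0,-0.05,0.3],[0.05,0,0,-0.05,0.3],[0.05,0,0,-0.05,0.3]]]'; done; python3 -c "
from h import *
plan([.5320,-.1088,.1155],-2.018)"
```

```text
time: 27.63
position: [0.5329, -0.1086, 0.1154]
tool_rot: [0.707, -0.089, -0.697, -0.081]
ft_force: [-1.2, 0.8, 1.8]
grip_width: 0.0356
t 27.63 pos [ 0.5329 -0.1086  0.1154] yaw -1.811 toolx [ 0.012 -0.013 -1.   ] F [-1.2  0.8  1.8] g 0.0356 q [-0.4   0.59  1.75 -0.01  0.79  1.42]
shift cm (tool) [-0.01  0.04  0.08] turn about tool x 0.207 (or other half)
```

Gentle contact, position held. Continue.

```bash
python3 -m inch '[[[0.05,0,0,-0.05,0.3],[0.05,0,0,-0.05,0.3],[0.05,0,0,-0.05,0.3],[0.05,0,0,-0.05,0.3]]]'; python3 -c "
from h import *
plan([.5320,-.1088,.1155],-2.018)"
```

```text
time: 27.97
position: [0.5327, -0.1083, 0.114]
tool_rot: [0.711, -0.015, -0.703, -0.006]
ft_force: [-0.7, -0.8, -2.5]
grip_width: 0.0355
t 27.97 pos [ 0.5327 -0.1083  0.114 ] yaw -1.6 toolx [ 0.012 -0.013 -1.   ] F [-0.7 -0.8 -2.5] g 0.0355 q [-0.4   0.59  1.75 -0.01  0.78  1.21]
shift cm (tool) [-0.15  0.06  0.07] turn about tool x 0.418 (or other half)
```

Dropped 1.4 mm with no contact force: keyway found. Straight down.

```bash
python3 -m inch '[[[0.1,0,0,0,0.3],[0.1,0,0,0,0.3],[0.1,0,0,0,0.3],[0,0,0,0,0.3]]]';python3 -c "
from h import *
plan([.5320,-.1088,.1045],-1.6)"
```

```text
time: 28.3
position: [0.5326, -0.1085, 0.1102]
tool_rot: [0.711, -0.016, -0.703, -0.007]
ft_force: [-0.5, -0.0, -1.6]
grip_width: 0.0353
t 28.3 pos [ 0.5326 -0.1085  0.1102] yaw -1.602 toolx [ 0.012 -0.013 -1.   ] F [-0.5 -0.  -1.6] g 0.0353 q [-0.4   0.59  1.76 -0.01  0.77  1.21]
shift cm (tool) [0.57 0.03 0.07] turn about tool x -0.002 (or other half)
```

```bash
python3 -m inch '[[[0.12,0,0,0,0.3],[0.12,0,0,0,0.3],[0.12,0,0,0,0.3],[0.06,0,0,0,0.3]]]';python3 -m inch '[[[0.07,0,0,0,0.3],[0.07,0,0,0,0.3],[0.07,0,0,0,0.3]]]'; python3 -c "
from h import *
plan([.5320,-.1088,.1035],-1.6)"
```

```text
time: 28.63
position: [0.5326, -0.1085, 0.1055]
tool_rot: [0.711, -0.016, -0.703, -0.007]
ft_force: [0.4, -0.2, -2.2]
grip_width: 0.0357
time: 28.88
position: [0.5323, -0.1084, 0.1046]
tool_rot: [0.711, -0.016, -0.703, -0.007]
ft_force: [-1.2, 0.1, 3.7]
grip_width: 0.0354
t 28.88 pos [ 0.5323 -0.1084  0.1046] yaw -1.604 toolx [ 0.011 -0.013 -1.   ] F [-1.2  0.1  3.7] g 0.0354 q [-0.4   0.6   1.76 -0.01  0.76  1.21]
shift cm (tool) [0.11 0.04 0.03] turn about tool x -0.004 (or other half)
```

```bash
python3 -m inch '[[[0.08,0,0,0,0.3],[0.08,0,0,0,0.3],[0.08,0,0,0,0.3]]]'; python3 -c "
from h import *
plan([.5320,-.1088,.1035],-1.6)"; python3 -m inch '[[[0,0,0,0,0.45],[0,0,0,0,0.45],[0,0,0,0,0.45],[0,0,0,0,0.5],[0,0,0,0,0.5]]]'; python3 -c "
from h import *
plan([.5320,-.1088,.1035],-1.6)"
```

```text
time: 29.13
position: [0.5323, -0.1084, 0.1046]
tool_rot: [0.711, -0.016, -0.703, -0.007]
ft_force: [-2.0, 0.9, 4.2]
grip_width: 0.0354
t 29.13 pos [ 0.5323 -0.1084  0.1046] yaw -1.604 toolx [ 0.012 -0.014 -1.   ] F [-2.   0.9  4.2] g 0.0354 q [-0.4   0.6   1.76 -0.01  0.76  1.21]
shift cm (tool) [0.11 0.04 0.03] turn about tool x -0.004 (or other half)
time: 29.55
position: [0.5347, -0.1092, 0.1055]
tool_rot: [0.713, -0.017, -0.7, -0.006]
ft_force: [0.9, 0.1, -0.8]
grip_width: 0.0423
t 29.55 pos [ 0.5347 -0.1092  0.1055] yaw -1.604 toolx [ 0.018 -0.016 -1.   ] F [ 0.9  0.1 -0.8] g 0.0423 q [-0.4   0.6   1.76 -0.01  0.76  1.21]
shift cm (tool) [ 0.19 -0.04  0.28] turn about tool x -0.004 (or other half)
```

```bash
python3 -m inch '[[[0,0,0.2,0,0.7],[0,0,0,0,0.8],[0,0,0,0,0.8],[-0.8,0,0,0,0.8],[-1.5,0,0,0,0.8],[-2,0,0,0,0.8],[-1.5,0,0,0,0.8],[-0.8,0,0,0,0.8]]]';python3 -m inch '[[[0,0,1,0,0.8],[0,0,2,0,0.8],[0,0,2,0,0.8],[0,0,1,0,0.8],[0,0,0,0,0.8],[0,0,0,0,0.8]]]'; python3 -c "
from h import *
plan([.5320,-.1088,.1035],-1.6)
s,_=snap('scene','s.png'); snap('wrist','w.png')
a=cv2.imread('pics/s.png')[180:290,110:290]; b=cv2.imread('pics/w.png')
cv2.imwrite('pics/sw.png',np.vstack([cv2.resize(a,(491,300),interpolation=3),cv2.resize(b[60:260,100:427],(491,300),interpolation=3)]))"
```

```text
time: 30.22
position: [0.5297, -0.1076, 0.1725]
tool_rot: [0.711, -0.016, -0.703, -0.007]
ft_force: [0.4, -0.0, -0.5]
grip_width: 0.0695
time: 30.72
position: [0.4653, -0.1049, 0.1732]
tool_rot: [0.712, -0.017, -0.701, -0.007]
ft_force: [1.1, -0.8, -0.2]
grip_width: 0.0698
t 30.72 pos [ 0.4653 -0.1049  0.1732] yaw -1.604 toolx [ 0.015 -0.015 -1.   ] F [ 1.1 -0.8 -0.2] g 0.0698 q [-0.45  0.42  1.87 -0.01  0.83  1.16]
shift cm (tool) [ 7.07  0.07 -6.57] turn about tool x -0.004 (or other half)
```

View pics/sw.png

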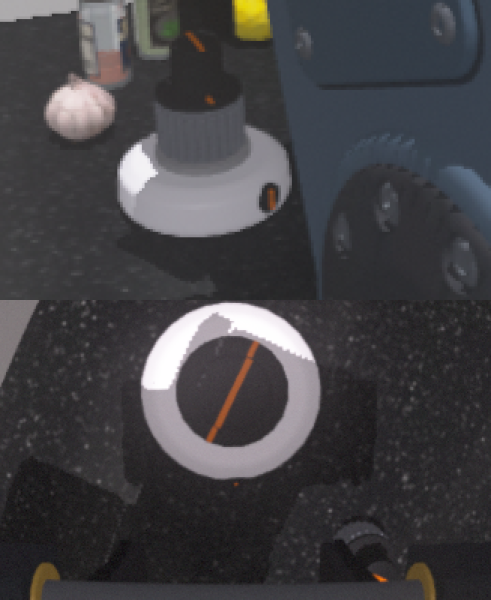

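Scene (top half) shows the hub standing upright down at the seat, wrist view shows it concentric with the base. The height reading was ~1 mm ambiguous, so I check with a light touch on its top (expected contact: TCP z ≈ 0.135).

```bash
python3 -m inch '[[[0,0,-1,0,0],[0,0,-2,0,0],[0,0,-2,0,0],[0,0,-1.3,0,0],[0,0.1,-0.3,0,0],[0,0,0,0,0],[0,0,0,0,0],[0,0,0,0,0]]]';python3 -m inch '[[[0.5,0,0,0,0],[0.8,0,0,0,0],[0.8,0,0,0,0],[0.4,0,0,0,0],[0,0,0,0,0]]]'; python3 -c "
from h import *
plan([.5315,-.1083,.137],-1.6)"
```

```text
time: 31.48
position: [0.5421, -0.109, 0.1729]
tool_rot: [0.714, -0.017, -0.7, -0.006]
ft_force: [0.3, -0.2, -0.3]
grip_width: 0.0242
time: 31.9
position: [0.5395, -0.1089, 0.1451]
tool_rot: [0.713, -0.016, -0.701, -0.006]
ft_force: [-0.2, 0.1, -0.4]
grip_width: 0.0011
t 31.9 pos [ 0.5395 -0.1089  0.1451] yaw -1.603 toolx [ 0.016 -0.015 -1.   ] F [-0.2  0.1 -0.4] g 0.0011 q [-0.4   0.54  1.72 -0.01  0.86  1.21]
shift cm (tool) [ 0.79 -0.04  0.81] turn about tool x -0.003 (or other half)
```

```bash
python3 -m inch '[[[0,0,0.4,0,0],[0.3,0,0.4,0,0],[0.3,0,0,0,0],[0,0,0,0,0]]]'; python3 -m inch '[[[0.1,0,0,0,0],[0.1,0,0,0,0],[0.05,0,0,0,0]]]';python3 -m inch '[[[0.06,0,0,0,0],[0.06,0,0,0,0]]]';python3 -m inch '[[[0.06,0,0,0,0],[0.06,0,0,0,0]]]'; python3 -c "
from h import *
plan([.5315,-.1083,.135],-1.6)"
```

```text
time: 32.23
position: [0.5298, -0.1085, 0.1377]
tool_rot: [0.712, -0.016, -0.702, -0.007]
ft_force: [0.2, 0.3, -0.1]
grip_width: 0.0005
time: 32.48
position: [0.5299, -0.1086, 0.1355]
tool_rot: [0.712, -0.016, -0.702, -0.007]
ft_force: [-1.3, 1.4, 5.1]
grip_width: 0.0001
time: 32.65
position: [0.5299, -0.1087, 0.1355]
tool_rot: [0.712, -0.016, -0.702, -0.007]
ft_force: [-1.7, 0.1, 4.1]
grip_width: 0.0002
time: 32.82
position: [0.5299, -0.1087, 0.1355]
tool_rot: [0.713, -0.016, -0.701, -0.006]
ft_force: [-1.3, 0.5, 5.9]
grip_width: 0.0004
t 32.82 pos [ 0.5299 -0.1087  0.1355] yaw -1.603 toolx [ 0.015 -0.015 -1.   ] F [-1.3  0.5  5.9] g 0.0004 q [-0.4   0.55  1.75 -0.01  0.82  1.2 ]
shift cm (tool) [ 0.05 -0.04 -0.15] turn about tool x -0.003 (or other half)
```

Firm contact at 0.1355, within 0.5 mm of home. Retreat, check, hand in.

```bash
python3 -m inch '[[[-0.8,0,0,0,0],[-1.5,0,0,0,0],[-2,0,0,0,0],[-2,0,0,0,0],[-2,0,0,0,0],[-1,0,0,0,0],[0,0,0,0,0],[0,0,0,0,0]]]'; python3 -c "
from h import *
plan([.5315,-.1083,.2],-1.6)
snap('top','z.png')"
```

```text
time: 33.48
position: [0.5299, -0.1075, 0.2341]
tool_rot: [0.714, -0.017, -0.7, -0.006]
ft_force: [0.7, -0.1, -0.5]
grip_width: 0.0002
t 33.48 pos [ 0.5299 -0.1075  0.2341] yaw -1.603 toolx [ 0.019 -0.015 -1.   ] F [ 0.7 -0.1 -0.5] g 0.0002 q [-0.4   0.41  1.66 -0.01  1.05  1.2 ]
shift cm (tool) [ 3.41  0.03 -0.09] turn about tool x -0.003 (or other half)
```

View pics/z.png

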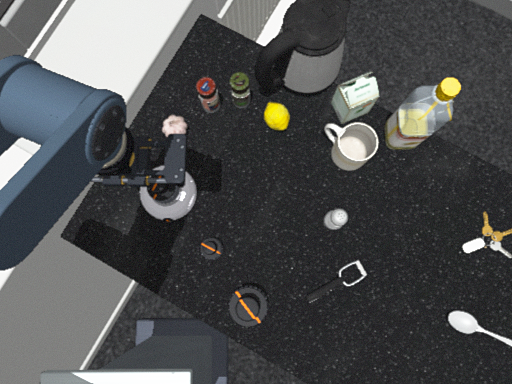

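The hub is on the machine at (165,190). The jars, mug, salt and the other two hubs are where they were. The gripper is clear.

```bash
python3 -c "
from rig import robot
print(robot.hand_in())"
```

```text
the job is handed in; nothing more can be done
None
```

The brass key is fully in the shaft slot and released. The middle-sized grey hub stands on the steel seat over shaft and key. I handed the job in at about 33.5 s, with the gripper empty and clear of everything.

- **Key:** It went in freely and bottomed with about 3 N, at the height that leaves 14 mm standing out. A wrist picture then showed it centred in the slot.
- **Hub:** It first stopped on the key's top. I turned it about 0.4 rad under light pressure (the most I read was about 8 N between hub and key, hub weight included). It then dropped into the keyway and slid down until it stopped.
- **Final checks:**
  - A light touch on the hub's top, about 6 N, met firm contact with the TCP at z = 0.1355 m, against 0.135 m expected for fully home.
  - The last top picture shows the jars, mug, salt shaker and the other two hubs where they started.
- **What disagreed:** While the hub was gripped, it measured only about 10.8 mm of drop from the key stop instead of 12 mm. I put this down to a small slip or tilt of the hub in the grip, because the later touch reading agreed with home to 0.5 mm.
- **Arm tilt:** The tool drifted up to about 5° off vertical after fast moves. I brought it back to about 2° before gripping the hub.

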